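# Set the geared length stop to its marker, slack taken up

## Task

Set the length stop so that its steel point is level with the brass marker's point. Its knob is disengaged: press it in, turning it a little as you press, until it drops into the dial and stays in. The gear has slack, so first back the stop off to at least a centimetre left of the marker (knob anticlockwise), then come up to the marker from the left (clockwise) and let go with the slack still taken up that way and the knob in; move the stop by its knob only and leave the things lying round it where they are.

Things in the scene. Friction and masses are not known exactly. Their poses are not given: they have to be found in the camera images.
- unit: Length-stop unit, fixed: plywood board 205 x 220 x 12 mm with a grey housing 110 mm wide whose face slopes 25 deg towards the robot, and behind it a dark wooden rail across, top 115 mm above the bench. Place and yaw vary. Origin on the bench under the centre of the sloping face (58 mm above it); x to the rail (its centre line at x = 90 mm), y left along the rail, z up.
- knob_grip (a point): Black knob on the sloping face: a bar 52 long, 14 thick, 34 mm high on a 60 mm skirt disc, over a 92 mm aluminium dial. Point on its axis, 18 mm above the skirt's top, 15 mm below the bar's top; moves with the knob. z: knob axis, out of the housing, 25 deg from vertical, leaning to the robot. x: along the bar; y: across its thickness. A half turn gives the same grasp.
- knob_press (a joint): How far the knob is pushed in along its axis, m: 0 out (start), 0.008 fully in. About 3 N of friction, no spring: stays where left. Two dogs under it meet four lugs on the dial after 1 mm (blocked, as at the start) unless they stand over gaps; the pattern repeats every 1.571 rad.
- knob_turn (a joint): Knob angle relative to the dial, rad, clockwise (facing the knob) positive. Blocked within 0.49 of 0, +-1.571 ..; drops in between (gap middles +-0.785, +-2.356 ..). Once in, it turns freely inside its gap (0.59 rad of slack): at the gap's upper end (1.08, or -0.49 ..) it drives the dial clockwise, at the lower end (0.49, or -1.08 ..) anticlockwise. Out, it turns freely without the dial.
- dial (a joint): Dial angle, rad, clockwise positive, end stops at +-1.6. About 0.2 N m of friction; stays where left. Geared to the stop, 25 mm per rad: clockwise moves the stop to the right (-y of the unit).
- stop_tip (a point): Tip of the steel point on top of the aluminium stop (40 mm wide), which slides along the front of the rail. On the rail's centre line, 4.5 mm above its top; axes as the unit's (y left along the rail). Starts 12 to 38 mm right of the marker's tip. Never touch the stop itself.
- marker_tip (a point): Tip of the brass marker clip (16 mm wide) fixed on the rail's back edge, pointing forward, 4.5 mm above the rail's top; axes as the unit's. The two points are level when both tips have the same place along y of the unit.
- block_mid (a point): Centre of a loose pine block, 50 x 85 x 45 mm, left of the unit; bystander.
- sanding_mid (a point): Centre of a loose cork sanding block, 64 x 112 x 34 mm, right of the unit; bystander.
- walnut_mid (a point): Centre of a loose dark walnut offcut, 60 x 70 x 22 mm, farther left; bystander.

How it is judged:
By the outcome, as a careful person would: the job done as asked, in the order asked, and still so for the second after the job is handed in, with the robot touching nothing.
It also fails if it takes over 72 s, if anything falls off the work surface, if the arm or the gripper's body presses on something with over 40 N, if the wrist force passes 120 N, or if a joint passes its speed limit or range.

## Robot

A 6-joint arm with a two-finger parallel gripper is mounted at the origin on a cart in front of the work surface, level with it; the furniture and walls round the work are solid. World frame = base frame: x ahead of the robot, y to its left, z up, the work surface at z = 0. Lengths are in m, angles in rad, forces in N, time in s.
With the tool pointing down it reaches from about 0.425 to 0.925 m from the base axis. Payload 12.5 kg.
Tool frame: the origin (TCP) lies at the very end of the fingers, on their centre line; the grasp point (between the pads) lies 19 mm behind it (manip.pinch_z is the distance from the TCP to the grasp point, in m); z points along the fingers, y is the line along which they close (so a half turn about z gives the same grasp; the last joint's range is limited). The gripper opens to 85 mm and grips with 20 to 120 N. Pads are 22 mm wide; open, the fingers measure 114 mm over their backs; the gripper's body (76 mm by 85 mm) begins 54 mm behind the grasp point. The pads swing forward as they close: fully open they stand 13 mm farther back than shut.
Start: joints at [-1.337, 0.491, 1.559, -0, 1.092, -0.106], TCP at [0.208, -0.589, 0.231] pointing down, gripper open.
Joint ranges: [-3.1, 3.1], [-0.84, 2.19], [0.05, 2.79], [-1.13, 4.28], [0.06, 2.93], [-2.69, 2.69]. Speed limits (rad/s): [2.22, 2.22, 2.79, 3.14, 3.14, 3.14].

## Interface

Orientations are given as [roll, pitch, yaw] about the fixed x, y, z axes, in that order (R = Rz(yaw) Ry(pitch) Rx(roll)).
In Python, from workcell import manip, cams gives the robot as it stands.
- The arm moves only by the tool play_rows, never from a script. Its argument "increments" is text: rows parted by semicolons, each of 6 numbers parted by spaces: the shift along the tool's x, y, z in cm, then the turn, a rotation vector about the tool's x, y, z in degrees. A call has 1 to 20 rows; each row is the pose to reach, as a shift and turn from the pose commanded when the call began, along the tool's axes at that moment; what a row does not reach only later rows make up. A row lasts 1/10 s, in which the tool goes at most 50 mm and 8.59 degrees, less where a joint would pass 70% of its speed; a pose out of reach is approached as far as the arm can. A call with a gripper value outside its range is refused whole. "grip" is the gripper command: -1 is fully open, 1 is shut, values between are in proportion, set as the call begins (left out, the last holds). The fingers move at their own pace and stop on an object; the grip force is fixed at half the most. Time passes only in rows, so rows that repeat a pose let the fingers close. It gives the time, the measured TCP pose, the force, the opening and the grip force at its end, in the units of the state.
- manip.state(): the state, without advancing time (a new reading comes with each control period).
- cams.get_image(name): name is "scene" or "top" or "wrist"; returns a dict with "image" (420x560x3 uint8, red, green, blue), "fx", "fy", "cx", "cy" (pixels), "view" (4x4, takes a point from world to camera coordinates); the wrist camera has in their place "tool_from_camera" (4x4, takes a point from camera to tool coordinates, whose origin is the TCP and whose axes are the flange's). Camera axes: x right, y down, z forward; pixel columns grow to the right and rows downward; lengths in m; the calibration is good to about 2 mm. The wrist camera is an equidistant fisheye: a pixel r from the principal point sees the ray r / f radians off the axis. A picture is of the moment at which its call begins: read the wrist's pose just before it. There is no depth.
- manip.hand_in(): hands the job in; it is judged then, once.
The state is a dict: "t": time; "joint_positions": joint angles; "qvel": joint speeds; "effort": joint torques, N m; "ee_pos": TCP position; "ee_rot": TCP orientation; "contact_force": force on the tool from outside, world axes, zero at the start; "torque": the same for the moment, N m; "grip_width": finger opening in m; "gripper_force": force on a finger pad.
Only numpy, scipy, OpenCV 4.12 (cv2) and the standard library are available. Lean on these libraries where they do the work, as an engineer would, in place of code of your own. Each camera call takes 0.05 s, during which the arm holds its last target. There are 200 camera calls.

## Working session

There is one attempt and no reset: what is moved stays moved. The work goes in short steps, Python scripts to look and compute and a tool call to move; the robot and the scene stay as the last step left them, time stands still between calls to the robot, and variables do not carry over. Pictures are saved under pics/ and viewed, at most 10 in all, crops included, and the job is handed in when it is done.

Besides the shell and the picture viewer there is one more tool, called as name(argument=value, ...) on one line, values as JSON. play_rows: Moves the arm, as the interface text tells. Its arguments: {"type":"object","properties":{"increments":{"type":"string"},"grip":{"type":"number"}},"required":["increments"]}

```bash
mkdir -p pics; ls; python3 - <<'E'
from workcell import manip, cams
import cv2,numpy as np
s=manip.state();print({k:np.round(v,3) for k,v in s.items()},manip.pinch_z)
for n in ("scene","top"):
    d=cams.get_image(n);np.savez(f"pics/{n}0.npz",**d)
    cv2.imwrite(f"pics/{n}0.png",d["image"][:,:,::-1]);print(n,d["fx"],d["fy"],d["cx"],d["cy"],np.round(d["view"],3).tolist())
E
```

```text
pics
{'t': np.float64(0.0), 'joint_positions': array([-1.337,  0.492,  1.559, -0.   ,  1.092, -0.106]), 'qvel': array([-0.001, -0.001, -0.001,  0.001, -0.   , -0.   ]), 'effort': array([-2.0000e-03, -6.1845e+01, -2.6159e+01, -0.0000e+00,  4.0000e-03,
       -0.0000e+00]), 'ee_pos': array([ 0.208, -0.589,  0.231]), 'ee_rot': array([-3.14, -0.  ,  0.34]), 'contact_force': array([-0.064,  1.01 , -0.562]), 'torque': array([ 0.044, -0.01 ,  0.007]), 'gripper_force': np.float64(0.0), 'grip_width': np.float64(0.086)} 0.0187
scene 486.8496250858551 486.8496250858551 275.4632515497997 215.11503201915957 [[0.651, 0.758, 0.018, -0.436], [0.477, -0.39, -0.788, -0.183], [-0.59, 0.522, -0.616, 1.321], [0.0, 0.0, 0.0, 1.0]]
top 528.6726801238559 528.6726801238559 283.65984643759805 211.2822221413463 [[-0.022, -1.0, -0.018, 0.057], [-0.987, 0.025, -0.156, 0.614], [0.157, 0.015, -0.988, 1.08], [0.0, 0.0, 0.0, 1.0]]
```

View pics/top0.png

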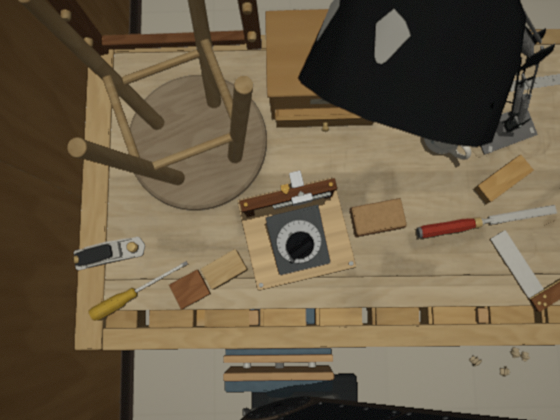

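View pics/scene0.png

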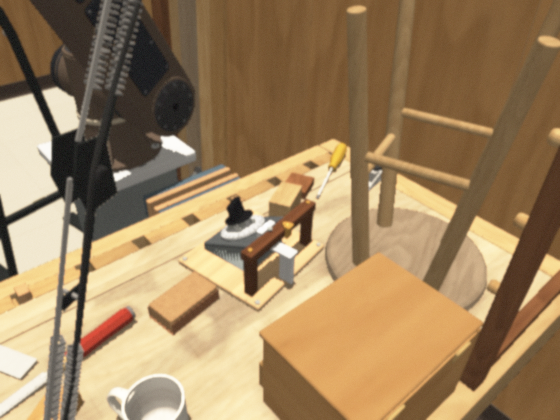

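```bash
python3 - <<'E'
import cv2,numpy as np
t=cv2.imread("pics/top0.png")[155:295,230:370];s=cv2.imread("pics/scene0.png")[180:310,170:340]
t=cv2.resize(t,None,fx=4.2,fy=4.2,interpolation=cv2.INTER_CUBIC);cv2.imwrite("pics/c1.png",t)
cv2.imwrite("pics/c2.png",cv2.resize(s,None,fx=4.5,fy=4.5,interpolation=cv2.INTER_CUBIC))
E
```

```text
(no output)
```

View pics/c1.png

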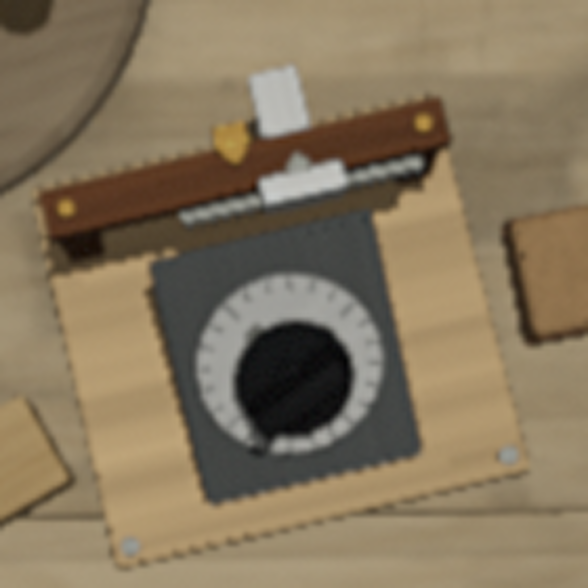

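View pics/c2.png

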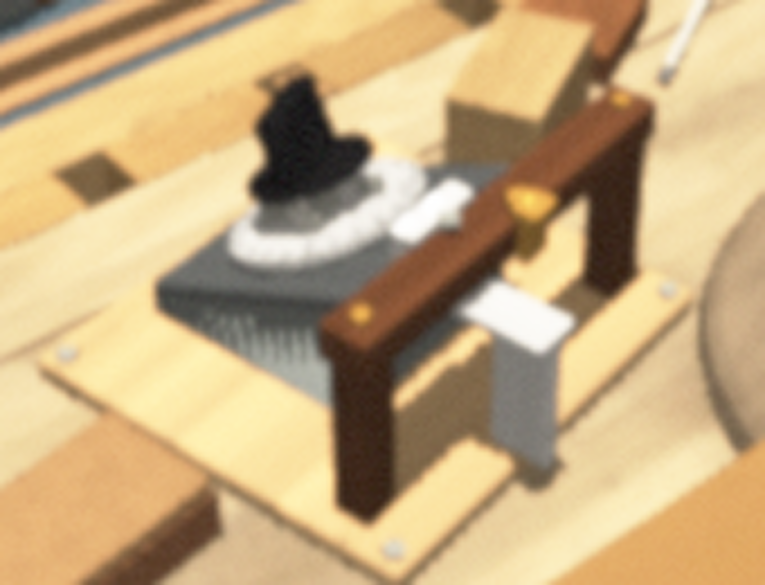

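```bash
cat > h.py <<'E'
import numpy as np,cv2
from scipy.spatial.transform import Rotation as R
def cast(d,px,z):
    V=np.array(d["view"]);c=-V[:3,:3].T@V[:3,3]
    r=V[:3,:3].T@np.array([(px[0]-d["cx"])/d["fx"],(px[1]-d["cy"])/d["fy"],1])
    return c+r*(z-c[2])/r[2]
def proj(d,p):
    V=np.array(d["view"]);q=V[:3,:3]@p+V[:3,3];return np.array([d["fx"]*q[0]/q[2]+d["cx"],d["fy"]*q[1]/q[2]+d["cy"]])
def wproj(d,s,p):
    T=np.array(d["tool_from_camera"]);Rt=R.from_euler("xyz",s["ee_rot"]).as_matrix()
    q=T[:3,:3].T@(Rt.T@(p-s["ee_pos"])-T[:3,3]);th=np.arctan2(np.hypot(q[0],q[1]),q[2]);f=th/np.hypot(q[0],q[1])
    return np.array([d["fx"]*q[0]*f+d["cx"],d["fy"]*q[1]*f+d["cy"]])
def wray(d,s,px):
    T=np.array(d["tool_from_camera"]);Rt=R.from_euler("xyz",s["ee_rot"]).as_matrix()
    a=np.array([(px[0]-d["cx"])/d["fx"],(px[1]-d["cy"])/d["fy"]]);th=np.hypot(*a)
    q=np.append(a/th*np.sin(th),np.cos(th));return s["ee_pos"]+Rt@T[:3,3],Rt@T[:3,:3]@q
def tool_pose(yaw,o,ang,dist,uy=0.,ux=0.):
    """TCP pose: pointing along -n of the knob axis; ang: tool x dir about n; dist: height of TCP above face along n"""
    U=R.from_euler("z",yaw).as_matrix();t=np.radians(25)
    n=U@[-np.sin(t),0,np.cos(t)];ex=U@[np.cos(t),0,np.sin(t)];ey=U@[0,1.,0]
    x=np.cos(ang)*ex+np.sin(ang)*ey;z=-n;y=np.cross(z,x)
    return np.array(o)+n*dist+ex*ux+ey*uy,np.stack([x,y,z],1)
def row(s,p,M):
    R0=R.from_euler("xyz",s["ee_rot"]).as_matrix()
    return np.round(R0.T@(p-s["ee_pos"])*100,2),np.round(np.degrees(R.from_matrix(R0.T@M).as_rotvec()),1)
E
python3 - <<'E'
from h import *
d=dict(np.load("pics/top0.npz"))
c=lambda u,v:(230+u/4.2-.4,155+v/4.2-.4)
a=cast(d,c(65,208),.115);b=cast(d,c(424,122),.115)
yaw=np.arctan2(*(a-b)[[1,0]])-np.pi/2;print("rail",a,b,np.linalg.norm(a-b),"yaw",yaw)
p=cast(d,c(130,546),.013);q=cast(d,c(508,455),.013);print("yaw board",np.arctan2(*(p-q)[[1,0]])-np.pi/2,p,q)
U=R.from_euler("z",yaw).as_matrix()
m=(a+b)/2;o=m-U@[.09,0,0];o[2]=.058;print("origin from rail",o)
dl=cast(d,c(290,363),.060);print("dial centre",dl)
ma=cast(d,c(233,163),.1195);st=cast(d,c(298,152),.1195)
print("marker,stop in unit",U.T@(ma-o),U.T@(st-o))
from workcell import manip
s=manip.state()
for ux,dist in((0,.2),(0,.15)):
  P,M=tool_pose(yaw,o,0,dist,0,ux);print(P,row(s,P,M))
E
```

```text
rail [0.62130609 0.11886039 0.115     ] [ 0.65891499 -0.05454605  0.115     ] 0.17743794275045557 yaw 0.213575241813736
yaw board 0.21177290465104615 [0.46209904 0.09636386 0.013     ] [ 0.50416228 -0.09928221  0.013     ]
origin from rail [0.5521554 0.0130812 0.058    ]
dial centre [0.5496789  0.01230592 0.06      ]
marker,stop in unit [0.09139877 0.00541437 0.0615    ] [ 0.08923501 -0.02606577  0.0615    ]
[ 0.46955217 -0.00483403  0.23926156] (array([ 44.11, -46.37,  -0.8 ]), array([-1.6, 25. ,  7.1]))
[ 4.90202980e-01 -3.55225022e-04  1.93946168e-01] (array([ 46.2 , -46.1 ,   3.73]), array([-1.6, 25. ,  7.1]))
```

play_rows(increments="44.1 -46.4 -0.8 -1.6 25 7.1;44.1 -46.4 -0.8 -1.6 25 7.1;44.1 -46.4 -0.8 -1.6 25 7.1;44.1 -46.4 -0.8 -1.6 25 7.1;44.1 -46.4 -0.8 -1.6 25 7.1;44.1 -46.4 -0.8 -1.6 25 7.1;44.1 -46.4 -0.8 -1.6 25 7.1;44.1 -46.4 -0.8 -1.6 25 7.1;44.1 -46.4 -0.8 -1.6 25 7.1;44.1 -46.4 -0.8 -1.6 25 7.1;44.1 -46.4 -0.8 -1.6 25 7.1;44.1 -46.4 -0.8 -1.6 25 7.1;44.1 -46.4 -0.8 -1.6 25 7.1;44.1 -46.4 -0.8 -1.6 25 7.1;44.1 -46.4 -0.8 -1.6 25 7.1;44.1 -46.4 -0.8 -1.6 25 7.1;44.1 -46.4 -0.8 -1.6 25 7.1;44.1 -46.4 -0.8 -1.6 25 7.1", grip=-1)

```text
t: 1.9
ee_pos: [0.4693, -0.006, 0.2393]
ee_rot: [3.141, -0.437, 0.212]
contact_force: [-0.1, 0.3, -0.8]
grip_width: 0.0855
gripper_force: 0.0
```

```bash
python3 - <<'E'
from h import *
from workcell import manip,cams
s=manip.state();d=cams.get_image("wrist");np.savez("pics/w1.npz",**d,**{k:s[k] for k in("ee_pos","ee_rot")})
im=d["image"][:,:,::-1];print(s["ee_pos"],s["ee_rot"],s["joint_positions"],d["fx"],d["cx"],d["cy"],np.round(d["tool_from_camera"],3).tolist())
o=np.array([.5515,.013,.058]);P,M=tool_pose(.213,o,0,.03);print(wproj(d,s,o),wproj(d,s,P))
cv2.imwrite("pics/w1.png",cv2.resize(im,(800,600),interpolation=cv2.INTER_CUBIC))
E
```

```text
[ 0.46929696 -0.00602995  0.23926364] [ 3.14105353 -0.43686552  0.21169823] [-0.26006026  0.14087987  2.16349156  0.42791217  0.48047316  0.75349242] 325.19226210127806 283.87672784527206 217.05898167355315 [[-0.0, -0.956, -0.295, 0.075], [1.0, -0.0, -0.0, 0.0], [-0.0, -0.295, 0.956, -0.142], [0.0, 0.0, 0.0, 1.0]]
[282.3008089  190.56404625] [282.19156235 197.10778641]
```

View pics/w1.png

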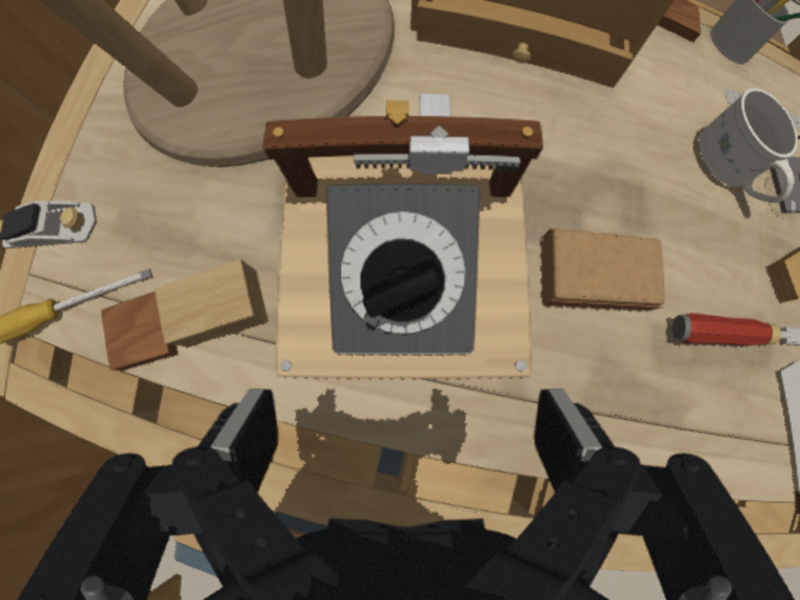

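```bash
python3 - <<'E'
from h import *
im=np.load("pics/w1.npz")["image"][:,:,::-1]
c=im[140:255,230:335].astype(float);c=np.clip((c/90)**.6*255,0,255).astype(np.uint8)
cv2.imwrite("pics/w1c.png",cv2.resize(c,None,fx=5,fy=5,interpolation=cv2.INTER_CUBIC))
E
```

```text
(no output)
```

View pics/w1c.png

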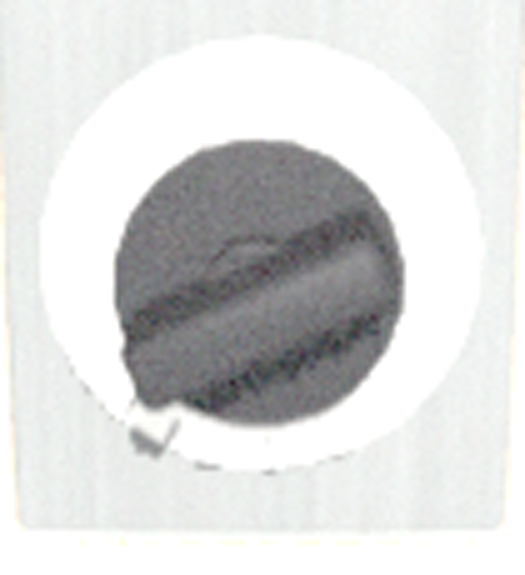

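```bash
python3 - <<'E'
from h import *
w=dict(np.load("pics/w1.npz"));sc=dict(np.load("pics/scene0.npz"));o=np.array([.5515,.013,.058])
for h in(.01,.02,.03,.04,.05,.06):
    P,M=tool_pose(.213,o,0,h);print(h,proj(sc,P),wproj(w,w,P))
n=-M[:,2]
def cw(px,h):
    c,r=wray(w,w,px);P=o+n*h;q=c+r*((P-c)@n)/(r@n);v=M.T@(q-o);return v
k=lambda u,v:(230+u/5-.4,140+v/5-.4)
for h in(.045,.055):
    a,b,c,d=[cw(k(*p),h) for p in((130,350),(365,245),(190,395),(385,310))]
    print(h,np.degrees(np.arctan2(*(b-a)[[0,1]])),np.degrees(np.arctan2(*(d-c)[[0,1]])),(a+b+c+d)[:2]/4, cw(k(142,378),h),cw(k(384,262),h))
for h in(.003,.012,.02):
    print(h,cw(k(115,280),h),cw(k(403,280),h),cw(k(260,140),h),cw(k(260,425),h), cw(k(40,250),h),cw(k(483,250),h),cw(k(260,36),h),cw(k(260,470),h))
E
```

```text
0.01 [240.66594952 225.40884318] [282.26641821 192.62048916]
0.02 [238.90944455 221.00401392] [282.23005944 194.79812744]
0.03 [237.13967767 216.56592744] [282.19156235 197.10778641]
0.04 [235.35649811 212.09420568] [282.15073703 199.56159132]
0.05 [233.55975281 207.58846479] [282.10737099 202.17316339]
0.06 [231.74928638 203.0483151 ] [282.06122583 204.9578515 ]
0.045 24.579336443815883 24.32800082582381 [-0.00374136  0.000754  ] [-0.01409121 -0.023121   -0.045     ] [ 0.00855413  0.02277114 -0.045     ]
0.055 24.57933644381587 24.32800082582387 [-0.00107545  0.00077623] [-0.01107704 -0.02229543 -0.055     ] [ 0.01080632  0.02205253 -0.055     ]
0.003 [-0.00474512 -0.03191305 -0.003     ] [-0.00485936  0.02994633 -0.003     ] [ 0.02543699 -0.00066665 -0.003     ] [-0.03758911 -0.0008567  -0.003     ] [ 0.00199017 -0.04796387 -0.003     ] [ 0.00181598  0.04707672 -0.003     ] [ 0.04742752 -0.00061249 -0.003     ] [-0.04811984 -0.00089319 -0.003     ]
0.012 [-0.00261626 -0.03102875 -0.012     ] [-0.00272747  0.02918928 -0.012     ] [ 0.02676501 -0.00061143 -0.012     ] [-0.03458879 -0.00079643 -0.012     ] [ 0.00394032 -0.04665369 -0.012     ] [ 0.00377075  0.04586514 -0.012     ] [ 0.04817205 -0.0005587  -0.012     ] [-0.0448401  -0.00083196 -0.012     ]
0.02 [-0.00072394 -0.03024271 -0.02      ] [-0.00083246  0.02851634 -0.02      ] [ 0.02794547 -0.00056234 -0.02      ] [-0.03192183 -0.00074286 -0.02      ] [ 0.00567378 -0.04548908 -0.02      ] [ 0.00550833  0.04478818 -0.02      ] [ 0.04883386 -0.0005109  -0.02      ] [-0.04192477 -0.00077753 -0.02      ]
```

```bash
python3 - <<'E'
from h import *
from workcell import manip
s=manip.state();o=np.array([.5515,.013,.058])
P,M=tool_pose(.213,o,np.radians(-65.5),.09,-.0002);print(row(s,P,M))
E
```

```text
(array([-0.03, -0.1 , 10.99]), array([ 0. , -0.1, 65.4]))
```

play_rows(increments="0 -0.1 5 0 0 8.5;0 -0.1 10 0 0 17;0 -0.1 11 0 0 25;0 -0.1 11 0 0 33;0 -0.1 11 0 0 41;0 -0.1 11 0 0 49;0 -0.1 11 0 0 57;0 -0.1 11 0 0 65.4;0 -0.1 11 0 0 65.4;0 -0.1 11 0 0 65.4;0 -0.1 11 0 0 65.4;0 -0.1 11 0 0 65.4;0 -0.1 11 0 0 65.4", grip=0)

```text
t: 3.25
ee_pos: [0.5147, 0.006, 0.1396]
ee_rot: [-2.74, -0.178, -0.963]
contact_force: [0.3, 0.8, -0.1]
grip_width: 0.0422
gripper_force: 0.0
```

```bash
python3 - <<'E'
from h import *
from workcell import manip,cams
s=manip.state();d=cams.get_image("wrist");np.savez("pics/w2.npz",**d,**{k:s[k] for k in("ee_pos","ee_rot")})
o=np.array([.5515,.013,.058]);print(s["ee_pos"],s["ee_rot"],s["joint_positions"],s["grip_width"])
P,M=tool_pose(.213,o,np.radians(-65.5),.03,-.0002);print(row(s,P,M))
im=d["image"][:,:,::-1].astype(float);im=np.clip((im/160)**.6*255,0,255).astype(np.uint8)
cv2.imwrite("pics/w2.png",cv2.resize(im[140:],(800,400),interpolation=cv2.INTER_CUBIC))
E
```

```text
[0.51473901 0.00595398 0.13961214] [-2.74040309 -0.17796277 -0.96276511] [-0.20275309  0.38415345  2.1907613   0.81873652  0.23604188  1.52504905] 0.042215606620194086
(array([0.07, 0.1 , 5.98]), array([-0. , -0. ,  0.2]))
```

View pics/w2.png

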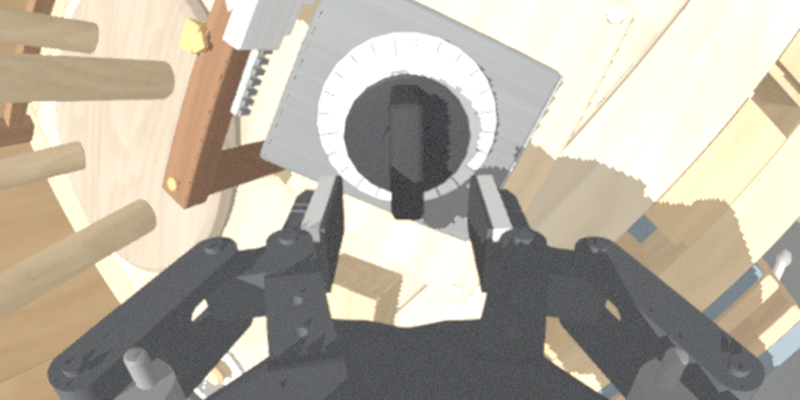

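play_rows(increments="0 0 1 0 0 0;0 0 2 0 0 0;0 0 3 0 0 0;0 0 4 0 0 0;0 0 4.5 0 0 0;0 0 5 0 0 0;0 0 5.5 0 0 0;0.1 0.1 5.8 0 0 0;0.1 0.1 5.8 0 0 0;0.1 0.1 5.8 0 0 0")

```text
t: 4.3
ee_pos: [0.5386, 0.0098, 0.0869]
ee_rot: [-2.74, -0.178, -0.963]
contact_force: [-0.6, -0.0, -0.3]
grip_width: 0.0432
gripper_force: 0.0
```

play_rows(increments="0 0 0 0 0 0;0 0 0 0 0 0;0 0 0 0 0 0;0 0 0 0 0 0;0 0 0 0 0 0;0 0 0 0 0 0;0 0 0 0 0 0;0 0 0 0 0 0", grip=1)

```text
t: 5.1
ee_pos: [0.5389, 0.0099, 0.087]
ee_rot: [-2.74, -0.178, -0.964]
contact_force: [3.1, 3.1, 4.4]
grip_width: 0.0133
gripper_force: 62.0
```

```bash
python3 - <<'E'
from h import *
from workcell import manip,cams
s=manip.state();o=np.array([.5515,.013,.058]);print({k:np.round(v,3) for k,v in s.items()})
P,M=tool_pose(.213,o,np.radians(-65.5),.03,-.0002);print(row(s,P,M))
E
```

```text
{'t': np.float64(5.1), 'joint_positions': array([-0.183,  0.515,  2.178,  1.331,  0.169,  1.022]), 'qvel': array([ 0.001, -0.002, -0.001,  0.   ,  0.001, -0.002]), 'effort': array([-1.6380e+00, -4.6612e+01, -9.1970e+00,  9.0000e-03, -6.3000e-01,
        8.0000e-03]), 'ee_pos': array([0.539, 0.01 , 0.087]), 'ee_rot': array([-2.74 , -0.178, -0.964]), 'contact_force': array([3.114, 3.118, 4.421]), 'torque': array([ 0.572, -0.639,  0.178]), 'gripper_force': np.float64(62.026), 'grip_width': np.float64(0.013)}
(array([-0.04,  0.04,  0.18]), array([-0.1, -0. ,  0.2]))
```

play_rows(increments="0 0 0.1 0 0 -3;0 0 0.2 0 0 -6;0 0 0.2 0 0 -9;0 0 0.2 0 0 -12")

```text
t: 5.5
ee_pos: [0.5395, 0.0101, 0.0863]
ee_rot: [-2.782, -0.257, -0.763]
contact_force: [-7.2, 1.7, 24.9]
grip_width: 0.0128
gripper_force: 65.5
```

play_rows(increments="0 0 0 0 0 -3;0 0 0 0 0 -6;0 0 0 0 0 -9;0 0 0 0 0 -12;0 0 0 0 0 -15;0 0 0 0 0 -18")

```text
t: 6.1
ee_pos: [0.5397, 0.0103, 0.0864]
ee_rot: [-2.876, -0.355, -0.45]
contact_force: [-5.8, 4.4, 23.9]
grip_width: 0.0131
gripper_force: 65.3
```

```bash
cat > st.py <<'E'
from h import *
from workcell import manip
s=manip.state();o=np.array([.5515,.013,.058]);P,M=tool_pose(.213,o,np.radians(-65.5),.03,-.0002)
v=M.T@(s["ee_pos"]-P);Rt=R.from_euler("xyz",s["ee_rot"]).as_matrix()
print("depth mm",v[2]*1000,"lat",v[:2]*1000,"ang",np.degrees(R.from_matrix(M.T@Rt).as_rotvec()),"F tool",Rt.T@s["contact_force"],"T",Rt.T@s["torque"],"j",s["joint_positions"],s["t"])
E
python3 st.py
```

```text
depth mm -0.8879313070772754 lat [ 0.38284022 -0.98742389] ang [  0.15611175   0.10770339 -30.26902375] F tool [  1.58534761  -7.92180834 -23.61157525] T [1.28755711 0.09883912 0.12797945] j [-0.18185411  0.51730139  2.17797328  1.3525527   0.1687542   0.4755399 ] 6.1
```

play_rows(increments="0 0 0 0 0 -3;0 0 0 0 0 -6;0 0 0 0 0 -9;0 0 0 0 0 -12;0 0 0 0 0 -15;0 0 0 0 0 -15")

```text
t: 6.7
ee_pos: [0.5398, 0.0106, 0.0865]
ee_rot: [-2.98, -0.411, -0.174]
contact_force: [-3.8, 5.4, 24.6]
grip_width: 0.0132
gripper_force: 65.3
```

```bash
python3 st.py
```

```text
depth mm -0.8918113538612129 lat [ 0.2403346 -1.2521034] ang [  0.17892346   0.11864228 -45.27866011] F tool [  5.50867055  -8.5097923  -23.33280026] T [1.48541767 0.47307233 0.00991715] j [-0.18156574  0.51725207  2.17777314  1.35245713  0.169292    0.21396892] 6.7
```

play_rows(increments="0 0 0 0 0 -3;0 0 0 0 0 -6;0 0 0 0 0 -9;0 0 0 0 0 -12;0 0 0 0 0 -12")

```text
t: 7.2
ee_pos: [0.5399, 0.0108, 0.0866]
ee_rot: [-3.073, -0.435, 0.055]
contact_force: [-4.9, 7.3, 25.0]
grip_width: 0.0129
gripper_force: 65.2
```

```bash
python3 st.py
```

```text
depth mm -0.9021968370801677 lat [ 0.09526028 -1.47194104] ang [  0.20441795   0.13034296 -57.29438455] F tool [  6.51153839  -9.17247773 -23.98337104] T [1.55607742 0.84282243 0.02790779] j [-0.18134098  0.51719854  2.17764092  1.35247173  0.16983778  0.0044749 ] 7.2
```

```bash
python3 - <<'E'
from h import *
from workcell import cams
t0=cv2.imread("pics/top0.png")
d=cams.get_image("top");t=d["image"][:,:,::-1];np.savez("pics/top1.npz",**d)
w=cams.get_image("wrist")["image"][:,:,::-1];w=np.clip((w/160.)**.6*255,0,255).astype(np.uint8)
f=lambda i:cv2.resize(i[160:260,235:345],(400,364),interpolation=cv2.INTER_CUBIC)
a=np.hstack([f(t0),f(t)]);b=cv2.resize(w[150:310,120:460],(500,236))
c=np.zeros((600,800,3),np.uint8);c[:364]=a;c[364:,:500]=b;cv2.imwrite("pics/k1.png",c)
E
```

```text
(no output)
```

View pics/k1.png

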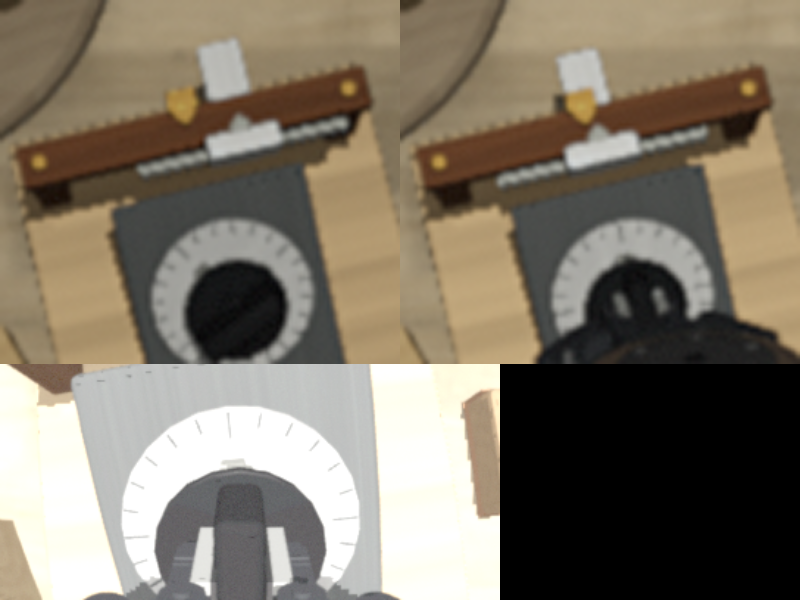

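play_rows(increments="0 0 -0.12 0 0 0;0 0 -0.12 0 0 0;0 0 -0.12 0 0 -4;0 0 -0.12 0 0 -8;0 0 -0.12 0 0 -12;0 0 -0.12 0 0 -16;0 0 -0.12 0 0 -20;0 0 -0.12 0 0 -24;0 0 -0.12 0 0 -28;0 0 -0.12 0 0 -32;0 0 -0.12 0 0 -32")

```text
t: 8.4
ee_pos: [0.5395, 0.0113, 0.0866]
ee_rot: [2.957, -0.4, 0.668]
contact_force: [5.9, 12.0, 7.4]
grip_width: 0.0132
gripper_force: 62.2
```

```bash
python3 st.py
```

```text
depth mm -1.09277122951131 lat [-0.49262542 -1.44296872] ang [ 2.40527426e-01  6.86882540e-02 -8.93528279e+01] F tool [14.00216675 -5.27845731 -3.13830597] T [ 1.06435547  2.24988723 -0.01208605] j [-0.18115564  0.5167356   2.17752878  1.33952871  0.1714075  -0.54202895] 8.4
```

play_rows(increments="0.03 -0.01 0 0 0 0;0.05 -0.02 0.05 0 0 0;0.05 -0.02 0.1 0 0 0;0.05 -0.02 0.15 0 0 0")

```text
t: 8.8
ee_pos: [0.5401, 0.0115, 0.0853]
ee_rot: [2.958, -0.4, 0.665]
contact_force: [3.6, 8.6, 4.9]
grip_width: 0.0133
gripper_force: 62.3
```

```bash
python3 st.py
```

```text
depth mm 0.44615200859358267 lat [-0.55546382 -1.56090576] ang [ 1.83837648e-01  5.60660197e-02 -8.92038188e+01] F tool [ 9.42313628 -4.18723523 -2.16972953] T [ 0.86740769  1.78221855 -0.01361491] j [-0.17975781  0.52006849  2.17662845  1.35145686  0.16945262 -0.55031933] 8.8
```

It is dropping in. Pressing on.

play_rows(increments="0.02 -0.01 0.1 0 0 0;0.02 -0.01 0.2 0 0 0;0.02 -0.01 0.3 0 0 0;0.02 -0.01 0.4 0 0 0;0.02 -0.01 0.5 0 0 0;0.02 -0.01 0.55 0 0 0;0.02 -0.01 0.6 0 0 0;0.02 -0.01 0.6 0 0 0")

```text
t: 9.6
ee_pos: [0.5424, 0.0121, 0.0803]
ee_rot: [2.957, -0.4, 0.665]
contact_force: [-0.9, 7.3, 13.3]
grip_width: 0.0133
gripper_force: 63.9
```

```bash
python3 st.py
```

```text
depth mm 5.988292444519688 lat [-0.64435409 -1.61796078] ang [ 1.63373372e-01  8.42628259e-02 -8.92151754e+01] F tool [  8.65010389  -4.22092966 -11.75999419] T [ 0.83247042  1.39711517 -0.11726046] j [-0.17725605  0.53239732  2.17470814  1.41517169  0.16606204 -0.61278056] 9.6
```

play_rows(increments="0.03 -0.02 0.04 0 0 0;0.03 -0.02 0.04 0 0 -4;0.03 -0.02 0.04 0 0 -8;0.03 -0.02 0.04 0 0 -12;0.03 -0.02 0.04 0 0 -16;0.03 -0.02 0.04 0 0 -20;0.03 -0.02 0.04 0 0 -24;0.03 -0.02 0.04 0 0 -28;0.03 -0.02 0.04 0 0 -32;0.03 -0.02 0.04 0 0 -36;0.03 -0.02 0.04 0 0 -40;0.03 -0.02 0.04 0 0 -40")

```text
t: 10.8
ee_pos: [0.542, 0.0127, 0.08]
ee_rot: [2.745, -0.19, 1.366]
contact_force: [-6.7, 7.6, 18.7]
grip_width: 0.0131
gripper_force: 64.7
```

```bash
python3 st.py
```

```text
depth mm 6.123697386764927 lat [-1.35791393 -1.55107991] ang [ 1.78180464e-01  1.12251381e-01 -1.29318532e+02] F tool [  9.49568931  -0.78755673 -18.97112393] T [0.34659549 1.64894413 0.13812662] j [-0.17634002  0.53266904  2.17543205  1.41760661  0.16594572 -1.31445039] 10.8
```

play_rows(increments="0.03 0 -0.03 0 0 0;0.03 0 -0.03 0 0 -4;0.03 0 -0.03 0 0 -8;0.03 0 -0.03 0 0 -12;0.03 0 -0.03 0 0 -16;0.03 0 -0.03 0 0 -20;0.03 0 -0.03 0 0 -24;0.03 0 -0.03 0 0 -28;0.03 0 -0.03 0 0 -32;0.03 0 -0.03 0 0 -36;0.03 0 -0.03 0 0 -40;0.03 0 -0.03 0 0 -40")

```text
t: 12.0
ee_pos: [0.5413, 0.0128, 0.0798]
ee_rot: [2.716, 0.099, 2.004]
contact_force: [-7.4, 5.1, 14.4]
grip_width: 0.0132
gripper_force: 64.2
```

```bash
cat > ms.py <<'E'
from h import *
import sys
U=R.from_euler("z",.2127).as_matrix();o=np.array([.5515,.013,0])
def rect(d,z=.1195,k=4000,w=None):
    # rail-top plane picture: columns = -y (left->right) from +.06 to -.06, rows = x from .12 down to .06
    xs=np.arange(.125,.06,-1/k);ys=np.arange(.05,-.06,-1/k)
    X,Y=np.meshgrid(xs,ys,indexing="ij");P=(U@np.stack([X.ravel(),Y.ravel(),0*X.ravel()+z]))+o[:,None]
    q=np.array([ (proj(d,p) if w is None else wproj(d,w,p)) for p in P.T]).reshape(*X.shape,2).astype(np.float32)
    return cv2.remap(d["image"][:,:,::-1].copy(),q[...,0],q[...,1],cv2.INTER_CUBIC)
def meas(d,w=None):
    k=4000;r=rect(d,k=k,w=w);h=cv2.cvtColor(r,cv2.COLOR_BGR2HSV).astype(int)
    xs=.125-np.arange(r.shape[0])/k;ys=.05-np.arange(r.shape[1])/k
    br=((h[...,1]>110)&(h[...,2]>150)&(h[...,0]>14)&(h[...,0]<30)&(xs[:,None]>.085)&(xs[:,None]<.115)).astype(np.uint8)
    gy=((h[...,1]<70)&(h[...,2]>95)&(xs[:,None]<.094)&(xs[:,None]>.078)).astype(np.uint8)
    out={}
    for n,m in(("brass",br),("steel",gy)):
        N,L,S,C=cv2.connectedComponentsWithStats(m);j=1+np.argmax(S[1:,4]);B=L==j;rows=np.where(B.any(1))[0]
        out[n]=[(round(xs[i]*1000,1),round(ys[B[i]].mean()*1000,2),round(B[i].sum()/k*1000,1)) for i in rows[::4]]
    return r,out
E
cat > run.py <<'E'
from ms import *
from workcell import cams,manip
for n,d in(("t0",dict(np.load("pics/top0.npz"))),("t1",dict(np.load("pics/top1.npz"))),("now",cams.get_image("top"))):
    r,o_=meas(d);print(n,o_);cv2.imwrite(f"pics/r_{n}.png",r)
E
python3 st.py; python3 run.py
```

```text
depth mm 6.0484508891801045 lat [-1.89990879 -1.02525337] ang [ 1.84583901e-01  6.55624510e-02 -1.69305371e+02] F tool [  6.24816041   2.03796369 -15.62309375] T [-0.19173257  1.44621311  0.1115607 ] j [-0.1759258   0.53252092  2.17634009  1.41305586  0.16518311 -2.0076104 ] 12.0
t0 {'brass': [(np.float64(111.5), np.float64(3.07), np.float64(7.0)), (np.float64(110.5), np.float64(2.88), np.float64(13.5)), (np.float64(109.5), np.float64(3.25), np.float64(13.8)), (np.float64(108.5), np.float64(3.63), np.float64(14.0)), (np.float64(107.5), np.float64(3.88), np.float64(14.0)), (np.float64(106.5), np.float64(4.13), np.float64(14.5)), (np.float64(105.5), np.float64(4.25), np.float64(14.8)), (np.float64(104.5), np.float64(4.25), np.float64(15.2)), (np.float64(103.5), np.float64(4.25), np.float64(15.8)), (np.float64(102.5), np.float64(4.0), np.float64(15.2)), (np.float64(101.5), np.float64(3.88), np.float64(14.5)), (np.float64(100.5), np.float64(3.63), np.float64(13.0)), (np.float64(99.5), np.float64(3.88), np.float64(11.5)), (np.float64(98.5), np.float64(3.63), np.float64(10.5)), (np.float64
[... 3748 characters left out ...]
t64(3.8))], 'steel': [(np.float64(89.5), np.float64(18.0), np.float64(2.2)), (np.float64(88.5), np.float64(17.88), np.float64(5.5)), (np.float64(87.5), np.float64(17.88), np.float64(8.0)), (np.float64(86.5), np.float64(17.88), np.float64(10.0)), (np.float64(85.5), np.float64(17.75), np.float64(11.8)), (np.float64(84.5), np.float64(17.88), np.float64(12.5)), (np.float64(83.5), np.float64(17.5), np.float64(14.2)), (np.float64(82.5), np.float64(17.62), np.float64(37.5)), (np.float64(81.5), np.float64(17.75), np.float64(40.2)), (np.float64(80.5), np.float64(17.75), np.float64(41.8)), (np.float64(79.5), np.float64(17.62), np.float64(42.5)), (np.float64(78.5), np.float64(17.5), np.float64(42.8))]}
```

play_rows(increments="0.02 0.01 -0.03 0 0 0;0.02 0.01 -0.03 0 0 4;0.02 0.01 -0.03 0 0 8;0.02 0.01 -0.03 0 0 12;0.02 0.01 -0.03 0 0 16;0.02 0.01 -0.03 0 0 20;0.02 0.01 -0.03 0 0 24;0.02 0.01 -0.03 0 0 28;0.02 0.01 -0.03 0 0 32;0.02 0.01 -0.03 0 0 36;0.02 0.01 -0.03 0 0 40;0.02 0.01 -0.03 0 0 44;0.02 0.01 -0.03 0 0 48;0.02 0.01 -0.03 0 0 52;0.02 0.01 -0.03 0 0 56;0.02 0.01 -0.03 0 0 56")

```text
t: 13.65
ee_pos: [0.5422, 0.0126, 0.0803]
ee_rot: [2.81, -0.291, 1.092]
contact_force: [-2.4, 5.5, 10.6]
grip_width: 0.0127
gripper_force: 63.2
```

```bash
cat > run2.py <<'E'
from ms import *
from workcell import cams
d=cams.get_image("top");r,q=meas(d);cv2.imwrite("pics/r_now.png",r)
b=[y for x,y,w in q["brass"] if 93.4<x<99];t=[y for x,y,w in q["steel"] if 84<x<89.6]
print("marker %.2f stop %.2f diff %.2f"%(np.median(b),np.median(t),np.mean(t)-np.mean(b)),np.array(q["brass"][-5:]).tolist(),np.array(q["steel"][:5]).tolist())
E
python3 st.py; python3 run2.py
```

```text
depth mm 5.969831574181955 lat [-1.18657383 -1.7706076 ] ang [ 1.01312382e-01  6.35637880e-02 -1.13065279e+02] F tool [  6.64116537  -1.39124822 -10.08269173] T [ 0.27359409  1.04612814 -0.1235424 ] j [-0.17560836  0.53218967  2.17471645  1.40959536  0.164627   -1.02201765] 13.65
marker 3.63 stop 9.38 diff 5.75 [[97.0, 3.63, 10.0], [96.0, 3.63, 9.0], [95.0, 3.75, 6.8], [94.0, 3.63, 5.0], [93.0, 3.75, 2.2]] [[89.8, 9.75, 1.2], [88.8, 9.5, 5.2], [87.8, 9.38, 7.5], [86.8, 9.38, 9.5], [85.8, 9.25, 11.2]]
```

play_rows(increments="0 0 0 0 0 3;0 0 0 0 0 6;0 0 0 0 0 9;0 0 0 0 0 11;0 0 0 0 0 11;0 0 0 0 0 11")

```text
t: 14.3
ee_pos: [0.5423, 0.0125, 0.0803]
ee_rot: [2.87, -0.347, 0.902]
contact_force: [-2.0, 4.3, 10.3]
grip_width: 0.0133
gripper_force: 63.2
```

```bash
python3 st.py; python3 run2.py; python3 run2.py
```

```text
depth mm 5.975904755174591 lat [-1.01175725 -1.80537782] ang [ 8.55991892e-02  6.61556673e-02 -1.02193389e+02] F tool [ 5.52553696 -1.66691073 -9.71611663] T [ 0.334462    1.04144777 -0.09467173] j [-0.17568772  0.53219708  2.17451812  1.40963451  0.16440489 -0.83234717] 14.3
marker 3.75 stop 4.75 diff 1.12 [[96.8, 3.75, 9.8], [95.8, 3.75, 8.2], [94.8, 3.75, 6.2], [93.8, 3.75, 4.2], [92.8, 3.88, 1.0]] [[89.8, 4.63, 2.0], [88.8, 4.75, 5.2], [87.8, 4.63, 7.5], [86.8, 4.75, 9.2], [85.8, 5.0, 10.8]]
marker 3.75 stop 4.75 diff 1.11 [[96.8, 3.75, 9.8], [95.8, 3.75, 8.2], [94.8, 3.63, 6.5], [93.8, 3.75, 4.2], [92.8, 3.75, 0.8]] [[89.8, 4.63, 2.5], [88.8, 4.63, 5.5], [87.8, 4.63, 7.5], [86.8, 4.75, 9.2], [85.8, 5.0, 10.8]]
```

play_rows(increments="0 0 0 0 0 1;0 0 0 0 0 2;0 0 0 0 0 2;0 0 0 0 0 2")

```text
t: 14.8
ee_pos: [0.5424, 0.0125, 0.0803]
ee_rot: [2.882, -0.356, 0.866]
contact_force: [-1.4, 4.7, 10.3]
grip_width: 0.0132
gripper_force: 63.2
```

```bash
python3 st.py; python3 run2.py; python3 run2.py
```

```text
depth mm 5.9730222122726815 lat [-0.97890724 -1.79221582] ang [ 8.24180486e-02  6.56608683e-02 -1.00196576e+02] F tool [ 6.13242929 -1.73468206 -9.45269552] T [ 0.30630938  0.92230198 -0.18788053] j [-0.17573001  0.53219386  2.17450722  1.40962821  0.16436433 -0.79752603] 14.8
marker 3.75 stop 3.75 diff 0.14 [[96.8, 3.75, 9.8], [95.8, 3.75, 8.2], [94.8, 3.75, 6.2], [93.8, 3.75, 4.2], [92.8, 3.63, 1.0]] [[89.8, 3.75, 0.8], [88.8, 4.0, 5.2], [87.8, 4.0, 7.2], [86.8, 3.75, 9.8], [85.8, 3.75, 10.8]]
marker 3.75 stop 3.88 diff 0.14 [[96.8, 3.75, 9.8], [95.8, 3.75, 8.2], [94.8, 3.75, 6.2], [93.8, 3.75, 4.2], [92.8, 3.88, 1.0]] [[89.8, 3.88, 1.0], [88.8, 4.0, 5.2], [87.8, 3.88, 7.0], [86.8, 3.88, 9.5], [85.8, 3.75, 10.8]]
```

play_rows(increments="0 0 0 0 0 0;0 0 0 0 0 0;0 0 0 0 0 0;0 0 0 0 0 0;0 0 0 0 0 0;0 0 0 0 0 0", grip=0)

```text
t: 15.5
ee_pos: [0.5424, 0.0119, 0.0798]
ee_rot: [2.882, -0.355, 0.865]
contact_force: [1.1, -0.2, -0.4]
grip_width: 0.0431
gripper_force: 0.0
```

play_rows(increments="0 0 -0.5 0 0 0;0 0 -1 0 0 0;0 0 -2 0 0 0;0 0 -3.5 0 0 0;0 0 -5.5 0 0 0;0 0 -8 0 0 0;0 0 -11 0 0 0;0 0 -14 0 0 8;0 0 -16 0 0 0;0 0 -16 0 0 -8;0 0 -16 0 0 -16;0 0 -16 0 0 -24;0 0 -16 0 0 -32;0 0 -16 0 0 -40;0 0 -16 0 0 -48;0 0 -16 0 0 -56;0 0 -16 0 0 -56;0 0 -16 0 0 -56")

```text
t: 17.3
ee_pos: [0.4762, -0.0023, 0.2249]
ee_rot: [2.705, 0.003, 1.79]
contact_force: [0.2, 1.0, 0.3]
grip_width: 0.043
gripper_force: 0.0
```

```bash
python3 st.py; python3 run2.py; python3 - <<'E'
from ms import *
from workcell import cams,manip
s=manip.state();d=cams.get_image("wrist");t=cams.get_image("top")["image"][:,:,::-1]
w=d["image"][:,:,::-1];w=np.clip((w/160.)**.7*255,0,255).astype(np.uint8)
c=np.zeros((600,800,3),np.uint8);c[:300,:400]=cv2.resize(w,(400,300));c[:300,400:]=cv2.resize(t[155:275,220:380],(400,300),interpolation=cv2.INTER_CUBIC)
r=rect(cams.get_image("top"));c[300:560,:440]=r[:260,:440]
cv2.imwrite("pics/k2.png",c)
E
```

```text
depth mm -153.69791648449063 lat [-0.69254166 -1.29902037] ang [-1.83108515e-02  4.36368844e-02 -1.55914271e+02] F tool [ 0.92941373  0.53751609 -0.12787832] T [0.16485719 0.00822456 0.00282644] j [-0.24592958  0.17508883  2.1709423   0.45638052  0.43910233 -0.84632713] 17.3
marker 3.75 stop 3.88 diff 0.13 [[97.8, 3.5, 10.2], [96.8, 3.63, 9.5], [95.8, 3.88, 8.0], [94.8, 3.75, 6.2], [93.8, 3.75, 3.8]] [[89.5, 3.63, 2.0], [88.5, 3.88, 5.5], [87.5, 4.0, 7.8], [86.5, 3.88, 10.0], [85.5, 3.88, 11.0]]
```

View pics/k2.png

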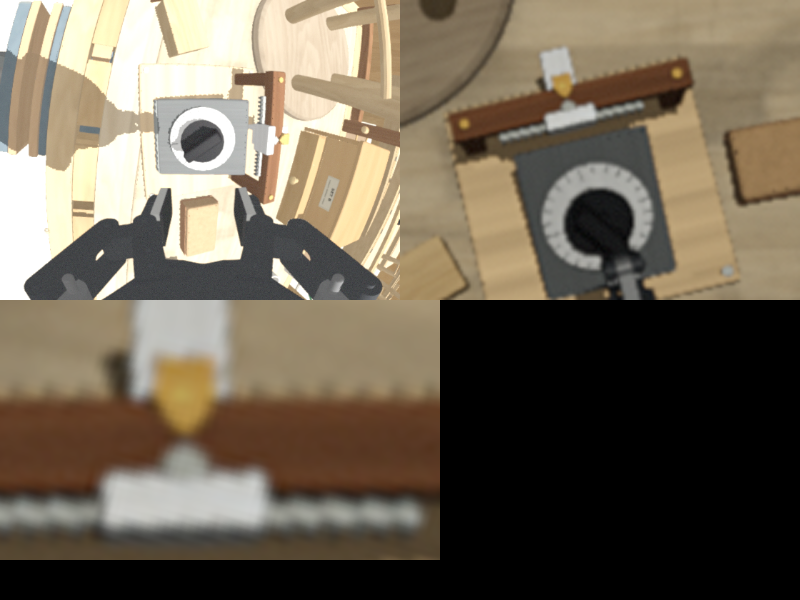

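The two points face each other: brass tip at column 185, steel tip at 184 in the rectified crop. The knob is in and free, and the other things are where they were. Handing in.

```bash
python3 -c "
from workcell import manip
print(manip.hand_in())"
```

```text
the job is handed in; nothing more can be done
None
```

The job is handed in: the stop's point is about 0.1 mm from the marker's by the top camera, set clockwise after backing off 14 mm to the left with the knob in; the first press, before the knob dropped in, also dragged the dial and moved the stop about 24 mm left.

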